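# Run a fingertip along the hob's touch bar to full power

### The arm

A 6-joint arm with a two-finger parallel gripper is mounted at the origin on a cart in front of the work surface, level with it; the furniture and walls round the work are solid. World frame = base frame: x ahead of the robot, y to its left, z up, the work surface at z = 0. Lengths are in m, angles in rad, forces in N, time in s.
With the tool pointing down it reaches from about 0.375 to 0.9 m from the base axis. Payload 3.1 kg.
Tool frame: the origin (TCP) lies midway between the tips of the shut fingers; the grasp point (between the pads) lies 19 mm behind it (manip.grasp_offset is the distance from the TCP to the grasp point, in m); z points along the fingers, y is the line along which they close (so a half turn about z gives the same grasp; the last joint's range is limited). The gripper opens to 85 mm and grips with 20 to 120 N. Pads are 22 mm wide; open, the fingers measure 114 mm over their backs; the gripper's body (76 mm by 85 mm) begins 54 mm behind the grasp point. The pads swing forward as they close: fully open they stand 13 mm farther back than shut.
Start: joints at [-1.49, 0.527, 1.433, -0, 1.181, -0.178], TCP at [0.16, -0.604, 0.231] pointing down, gripper open.
Joint ranges: [-3.08, 3.08], [-0.75, 2.2], [0.22, 2.44], [-1.43, 4.57], [0, 2.65], [-2.85, 2.85]. Speed limits (rad/s): [2.79, 2.79, 3.14, 3.14, 3.14, 3.14].

### API

Orientations are given as a unit quaternion [x, y, z, w].
In Python, from station import sensors, cams, order, manip gives the robot as it stands.
- The arm moves only by the tool move_arm, never from a script. Its argument "targets" is a list of rows, each an object of numbers: "dx", "dy", "dz": the shift along the world's x, y, z normalised to -1 to 1, where 1 is 25 mm; "rx", "ry", "rz": the turn, a rotation vector about the world's x, y, z normalised to -1 to 1, where 1 is 30 degrees. A call has exactly 10 rows; each row shifts and turns the commanded pose from where the row before left it; what a row does not reach is not made up. A row lasts 1/8 s, in which the tool goes at most 62.5 mm and 10.7 degrees, less where a joint would pass 70% of its speed; a pose out of reach is approached as far as the arm can. A call with a number of a shift or a turn outside -1 to 1 is refused whole. A call with a gripper value outside its range is refused whole. "claw" is the opening in per cent of the stroke, from 0 (shut) to 100 (fully open), set as the call begins (left out, the last holds). The fingers move at their own pace and stop on an object; "newtons" is the grip in N (left out, the last holds). Time passes only in rows, so rows that do not move let the fingers close, or fill a call up. It gives the time, the measured TCP pose, the force, the opening and the grip force at its end, in the units of the state.
- sensors.sense(): the state, without advancing time (a new reading comes with each control period).
- cams.snapshot(name): name is "scene" or "top"; returns the picture (400x640x3 uint8, red, green, blue); there is no depth.
- cams.camera_model(name): a dict with "fx", "fy", "cx", "cy" (pixels), "distortion" ([k1, k2, p1, p2, k3] as OpenCV has them; the pictures are not rectified), "extrinsics" (4x4, takes a point from world to camera coordinates). Camera axes: x right, y down, z forward; pixel columns grow to the right and rows downward; lengths in m; the calibration is good to about 2 mm. A picture is of the moment at which its call begins. camera_model takes no time and is no camera call.
- order.sign_off(): hands the job in; it is judged then, once.
The state is a dict: "t": time; "q": joint angles; "qd": joint speeds; "tau": joint torques, N m; "tcp_pos": TCP position; "tool_rot": TCP orientation; "force": force on the tool from outside, world axes, zero at the start; "ft_torque": the same for the moment, N m; "finger_gap": opening from 0.0 (shut) to 1.0 (fully open); "gripper_force": force on a finger pad.
Only numpy, scipy, OpenCV 4.12 (cv2) and the standard library are available. Lean on these libraries where they do the work, as an engineer would, in place of code of your own. Each camera call takes 0.05 s, during which the arm holds its last target. There are 200 camera calls.

### The job

Turn the portable induction hob up to full power: lightly trace its curved touch bar with the fingertips, from the end by the small white dot to the end by the big red dot, touching all six segments in turn. Finish with the fingertips still resting lightly on the last segment, beside the red dot: the program ends while holding that touch. Only touch the bar gently; do not grasp anything, and leave the pan and everything else where it stands.

Things in the scene. Friction and masses are not known exactly. Their poses are not given: they have to be found in the camera images.
- hob: fixed black-glass induction hob, 250 (x) x 280 (y) x 55 mm high. Origin: centre of its underside; z up, x from the touch bar to the rear. The bar is an arc of radius 140 mm about the point x = +40 mm, y = 0, spanning 52.5 degrees either side of the -x direction; its top is 62 mm above the worktop, 7 mm above the glass. Left of the hob a wall cabinet hangs 0.57 m above the worktop, its front at world x = 0.56 m
- touch_bar (a joint): how far the whole bar is pressed down, m: 0 at rest, 0.005 at its stop. All six segments move straight down together on soft springs: it starts to give at about 1 N and takes about 6 N at the stop, where it is still 2 mm proud of the glass. More than 25 N is too hard
- seg0: segment of the curved touch bar, about 55 mm along the bar and 26 mm across it, dark blue-grey, at one end of the bar; the six lie end to end in the order seg0, seg1, ... seg5 with gaps under 1 mm. Origin: centre of its flat top face; z up, y along the bar (tangent), towards the next higher number, x across it towards the pan (centre of the arc)
- seg1: segment of the curved touch bar, about 36 mm along the bar and 26 mm across it, light grey; the six lie end to end in the order seg0, seg1, ... seg5 with gaps under 1 mm. Origin: centre of its flat top face; z up, y along the bar (tangent), towards the next higher number, x across it towards the pan (centre of the arc)
- seg2: segment of the curved touch bar, about 36 mm along the bar and 26 mm across it, dark blue-grey; the six lie end to end in the order seg0, seg1, ... seg5 with gaps under 1 mm. Origin: centre of its flat top face; z up, y along the bar (tangent), towards the next higher number, x across it towards the pan (centre of the arc)
- seg3: segment of the curved touch bar, about 36 mm along the bar and 26 mm across it, light grey; the six lie end to end in the order seg0, seg1, ... seg5 with gaps under 1 mm. Origin: centre of its flat top face; z up, y along the bar (tangent), towards the next higher number, x across it towards the pan (centre of the arc)
- seg4: segment of the curved touch bar, about 36 mm along the bar and 26 mm across it, dark blue-grey; the six lie end to end in the order seg0, seg1, ... seg5 with gaps under 1 mm. Origin: centre of its flat top face; z up, y along the bar (tangent), towards the next higher number, x across it towards the pan (centre of the arc)
- seg5: segment of the curved touch bar, about 55 mm along the bar and 26 mm across it, light grey, at one end of the bar; the six lie end to end in the order seg0, seg1, ... seg5 with gaps under 1 mm. Origin: centre of its flat top face; z up, y along the bar (tangent), towards the next higher number, x across it towards the pan (centre of the arc)
- low_mark: small white dot, 9 mm across, printed on the glass about 23 mm beyond an end of the bar (50 mm from the middle of that end segment), in line with the bar: the low-power end, where the trace starts. It lies by seg0 or by seg5, changing from run to run. Origin at its centre
- high_mark: big red dot, 18 mm across, printed on the glass beyond the other end of the bar in the same way: full power, where the trace ends. Origin at its centre
- pan: loose round steel pan, 148 mm across, 48 mm high, two small side handles (187 mm over them), standing on the cooking zone in the hollow of the arc. Origin: centre of its underside. It must not be moved
- timer: loose red kitchen timer with white dial, 63 mm across, 48 mm high, left of the hob. Origin under its centre. Not to be moved
- sugar_bowl: loose polished steel sugar bowl with ball-topped lid, 85 mm across, 82 mm high, left of the hob. Origin under its centre. Not to be moved
- spoon: loose serving spoon with red handle, 310 x 66 x 22 mm, lying right of the hob. Origin under its middle, x along its length. Not to be moved
- tin: loose green food tin, 57 mm across, 72 mm high, left of the hob. Origin under its centre. Not to be moved

How it is judged:
By the outcome, as a careful person would: the job done as asked, in the order asked, and still so for the second after the job is handed in, while the arm keeps its last pose, push and grip.
It also fails if it takes over 40 s, if anything falls off the work surface, if the arm or the gripper's body presses on something with over 40 N, if the wrist force passes 120 N, or if a joint passes its speed limit or range.

## Working session

There is one attempt and no reset: what is moved stays moved. The work goes in short steps, Python scripts to look and compute and a tool call to move; the robot and the scene stay as the last step left them, time stands still between calls to the robot, and variables do not carry over. Pictures are saved under pics/ and viewed, at most 10 in all, crops included, and the job is handed in when it is done.

Besides the shell and the picture viewer there is one more tool, called as a command line: name --argument value ..., lists and objects as JSON in quotes. move_arm: Moves the arm, as the interface text tells. Scaled input: -1 to 1 covers 25 mm each way for a shift and 30 degrees each way for a turn. Its arguments: {"type":"object","properties":{"targets":{"type":"array"},"claw":{"type":"number"},"newtons":{"type":"number"}},"required":["targets"]}

```bash
mkdir -p pics; ls; python3 - <<'E'
from station import sensors,cams
import cv2
for n in("scene","top"):
    cv2.imwrite(f"pics/{n}0.png",cams.snapshot(n)[:,:,::-1]); print(n,cams.camera_model(n))
print(sensors.sense())
E
```

```text
pics
scene {'fx': 363.18901475858894, 'fy': 363.18901475858894, 'cx': 319.6508559758586, 'cy': 198.99321072042815, 'distortion': array([-0.08087476,  0.        ,  0.        ,  0.        ,  0.        ]), 'extrinsics': array([[-0.89388431, -0.44782261, -0.02063395,  0.4814995 ],
       [-0.29158951,  0.61575993, -0.73199404,  0.19771317],
       [ 0.34050904, -0.64830134, -0.68099851,  1.30965989],
       [ 0.        ,  0.        ,  0.        ,  1.        ]])}
top {'fx': 414.9849491222848, 'fy': 414.9849491222848, 'cx': 316.08361335685765, 'cy': 192.77755868510212, 'distortion': array([0.00304533, 0.        , 0.        , 0.        , 0.        ]), 'extrinsics': array([[ 0.22807738, -0.97355148,  0.01335018, -0.09939479],
       [-0.8126389 , -0.19789635, -0.5481378 ,  0.46145265],
       [ 0.53628232,  0.11416895, -0.83628149,  1.48093793],
       [ 0.        ,  0.        ,  0.        ,  1.        ]])}
{'t': 0.1, 'q': array([-1.49048816e+00,  5.28389221e-01,  1.43376486e+00, -2.50366654e-05,
        1.18137883e+00, -1.78519276e-01]), 'qd': array([-0.00078706, -0.00408482, -0.0029736 , -0.00037626,  0.00019336,
       -0.00018231]), 'tau': array([-8.96592865e-04, -4.43306780e+01, -1.78586984e+01, -1.82704903e-04,
        3.90729183e-03, -1.46055157e-05]), 'tcp_pos': array([ 0.15992548, -0.60353761,  0.23042458]), 'tool_rot': array([ 9.91636644e-01,  1.29057452e-01,  3.60569146e-05, -9.69524847e-04]), 'force': array([-0.34361268,  0.13983331,  0.71787325]), 'ft_torque': array([-0.01785943,  0.01435194,  0.01749127]), 'gripper_force': 0.0, 'finger_gap': 0.997119654131041}
```

View pics/scene0.png

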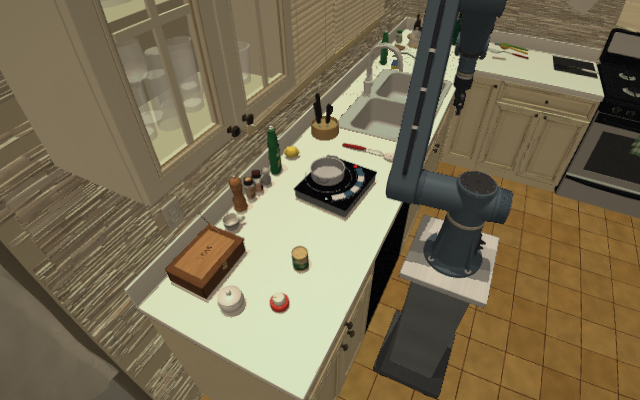

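View pics/top0.png

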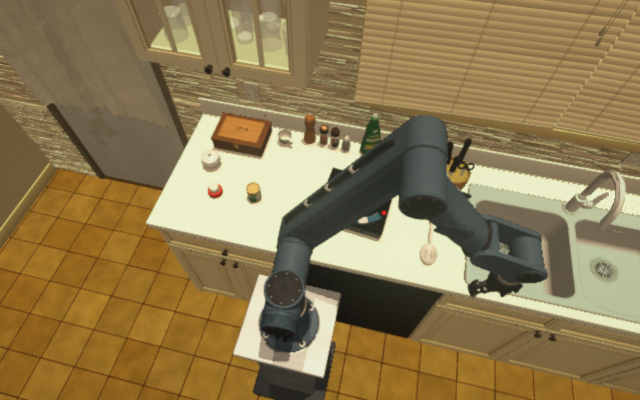

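The scene view shows the hob at about (337,185) px, with the pan at (327,172) and the bar's segments around (345–362,170–198). In the top view the arm hides most of the hob. Next I'll enlarge the scene view and measure.

```bash
cat > h.py <<'E'
import numpy as np,cv2
from station import cams,sensors
def ray(n,px,z):
    m=cams.camera_model(n);K=np.array([[m['fx'],0,m['cx']],[0,m['fy'],m['cy']],[0,0,1]])
    u=cv2.undistortPoints(np.float64(px).reshape(-1,1,2),K,m['distortion']).reshape(-1,2)
    E=m['extrinsics'];R,t=E[:3,:3],E[:3,3];c=-R.T@t
    d=np.c_[u,np.ones(len(u))]@R
    return c+d*((z-c[2])/d[:,2])[:,None]
def proj(n,P):
    m=cams.camera_model(n);K=np.array([[m['fx'],0,m['cx']],[0,m['fy'],m['cy']],[0,0,1]]);E=m['extrinsics']
    return cv2.projectPoints(np.float64(P).reshape(-1,1,3),cv2.Rodrigues(E[:3,:3])[0],E[:3,3],K,m['distortion'])[0].reshape(-1,2)
E
python3 - <<'E'
from h import *
im=cv2.imread("pics/scene0.png")
c=im[145:220,285:385]; cv2.imwrite("pics/crop0.png",cv2.resize(c,None,fx=8,fy=8,interpolation=cv2.INTER_CUBIC))
hsv=cv2.cvtColor(im,cv2.COLOR_BGR2HSV)
red=(((hsv[...,0]<8)|(hsv[...,0]>172))&(hsv[...,1]>110)&(hsv[...,2]>70)).astype('u1')
red[:145]=0;red[220:]=0;red[:,:285]=0;red[:,385:]=0
n,l,s,ce=cv2.connectedComponentsWithStats(red)
for i in range(1,n): print(s[i],ce[i],ray("scene",ce[i],.055)[0])
E
```

```text
[343 145  23   5  65] [354.58461538 146.67692308] [ 0.55123665 -0.39745172  0.055     ]
[353 164   5   4  14] [354.92857143 165.71428571] [ 0.49342952 -0.26198237  0.055     ]
```

View pics/crop0.png

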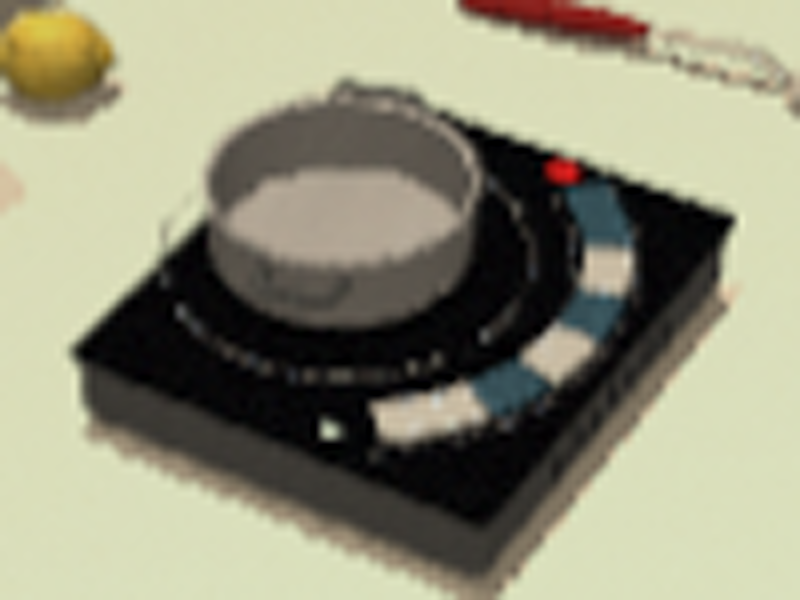

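The crop shows the small white dot at about (326.4,198.7), beside the light end segment seg5. The red dot is at about (354.9,165.9), beside the dark end segment seg0. So the trace runs seg5→seg0. Next I'll fit the hob pose.

```bash
cat > fit.py <<'E'
from h import *
im=cv2.imread("pics/scene0.png");hsv=cv2.cvtColor(im,cv2.COLOR_BGR2HSV).astype(int)
roi=np.zeros(im.shape[:2],bool);roi[160:212,320:366]=1
H,S,V=hsv[...,0],hsv[...,1],hsv[...,2]
dark=roi&(H>85)&(H<115)&(S>90)&(V>60)
light=roi&(V>125)&(S<80)
def A(a,r=.14): a=np.radians(a);return [.04-r*np.cos(a),r*np.sin(a)]
pts=[];mod=[];nm=[]
def add(n,px,z,m): pts.append(ray("scene",px,z)[0,:2]);mod.append(m);nm.append(n)
def comps(m):
    n,l,s,c=cv2.connectedComponentsWithStats(m.astype('u1'),connectivity=4);return [(s[i,4],c[i]) for i in range(1,n) if s[i,4]>5]
D=comps(dark);L=comps(light);print(D,L)
exp={"s0":(-41.25,[359.8,171.5]),"s1":(-22.5,[361,178.3]),"s2":(-7.5,[359.2,184]),"s3":(7.5,[354.5,189]),"s4":(22.5,[349,193.2]),"s5":(41.25,[339,197])}
for k,(a,p) in exp.items():
    b=min((D if int(k[1])%2==0 else L),key=lambda c:np.hypot(*(c[1]-p)))
    if np.hypot(*(b[1]-p))<2.5: add(k,b[1],.062,A(a,.139))
add("red",[354.93,165.9],.055,A(-61.7));w=min(L,key=lambda c:np.hypot(*(c[1]-[326.4,198.7])));add("white",w[1],.055,A(61.7))
add("cFL",[345.2,210.2],.055,[-.125,.14]);add("cFR",[376.4,171.8],.055,[-.125,-.14]);add("cBL",[294.2,188.3],.055,[.125,.14])
P,M=np.array(pts),np.array(mod)
U,_,Vt=np.linalg.svd((M-M.mean(0)).T@(P-P.mean(0)));R=Vt.T@np.diag([1,np.linalg.det(Vt.T@U.T)])@U.T;t=P.mean(0)-R@M.mean(0)
print("yaw",np.degrees(np.arctan2(R[1,0],R[0,0])),"t",t)
for n,p,m in zip(nm,P,M): print(n,p.round(4),"res mm",((p-R@m-t)*1000).round(1))
for a in (58,52.5,47,41.25,30,22.5,15,7.5,0,-7.5,-15,-22.5,-30,-41.25): print(a,(R@A(a)+t).round(4))
E
python3 fit.py
```

```text
[(np.int32(36), array([359.22222222, 171.16666667])), (np.int32(24), array([358.83333333, 183.75      ])), (np.int32(31), array([348.22580645, 192.83870968]))] [(np.int32(11), array([341.09090909, 161.90909091])), (np.int32(95), array([357.76842105, 162.24210526])), (np.int32(229), array([329.3580786, 171.5720524])), (np.int32(35), array([360.42857143, 178.42857143])), (np.int32(40), array([354.275, 188.5  ])), (np.int32(65), array([338.04615385, 196.18461538])), (np.int32(140), array([360.49285714, 205.26428571])), (np.int32(19), array([322.73684211, 210.15789474]))]
yaw -4.700854861257624 t [ 0.52638508 -0.14092287]
s0 [ 0.4587 -0.2258] res mm [4.1 1.2]
s1 [ 0.4356 -0.1823] res mm [1.7 4.4]
s2 [ 0.4287 -0.1473] res mm [1.3 3.7]
s3 [ 0.4343 -0.1116] res mm [3.9 3.3]
s4 [ 0.4462 -0.0765] res mm [3.6 4.1]
s5 [ 0.4751 -0.0407] res mm [5.5 3.6]
red [ 0.4929 -0.2607] res mm [2.9 0.9]
white [ 0.4782 -0.0477] res mm [-32.  -31.8]
cFL [0.4198 0.0136] res mm [6.6 4.8]
cFR [ 0.3925 -0.2619] res mm [2.2 8.3]
cBL [ 0.6626 -0.014 ] res mm [ 0.2 -2.4]
58 [ 0.502  -0.0198]
52.5 [ 0.4904 -0.0265]
47 [ 0.4795 -0.0343]
41.25 [ 0.4689 -0.0436]
30 [ 0.4512 -0.0645]
22.5 [ 0.4417 -0.0802]
15 [ 0.4344 -0.097 ]
7.5 [ 0.4294 -0.1146]
0 [ 0.4267 -0.1327]
-7.5 [ 0.4264 -0.151 ]
-15 [ 0.4285 -0.1692]
-22.5 [ 0.433 -0.187]
-30 [ 0.4397 -0.204 ]
-41.25 [ 0.4538 -0.2276]
```

The white dot matched the wrong blob and the hand-picked corners are weak. I'll refit on segments and dots only.

```bash
sed -i 's/^add("red".*/add("red",[354.93,165.8],.055,A(-61.7));add("white",[326.0,198.3],.055,A(61.7))/; s/^add("cFL".*//' fit.py; python3 fit.py | grep -v int32
```

```text
yaw -5.607993007546031 t [ 0.53001846 -0.13942095]
s0 [ 0.4587 -0.2258] res mm [ 1.8 -1.5]
s1 [ 0.4356 -0.1823] res mm [-1.2  1.4]
s2 [ 0.4287 -0.1473] res mm [-2.2  0.6]
s3 [ 0.4343 -0.1116] res mm [-0.1  0.2]
s4 [ 0.4462 -0.0765] res mm [-1.   1.3]
s5 [ 0.4751 -0.0407] res mm [0.3 1.2]
red [ 0.4932 -0.2614] res mm [ 1.5 -1.9]
white [ 0.5167 -0.0156] res mm [ 0.8 -1.4]
58 [ 0.5076 -0.0179]
52.5 [ 0.4959 -0.0245]
47 [ 0.4848 -0.0321]
41.25 [ 0.4741 -0.0412]
30 [ 0.456  -0.0618]
22.5 [ 0.4463 -0.0774]
15 [ 0.4388 -0.0941]
7.5 [ 0.4335 -0.1116]
0 [ 0.4305 -0.1296]
-7.5 [ 0.4299 -0.148 ]
-15 [ 0.4317 -0.1662]
-22.5 [ 0.4359 -0.184 ]
-30 [ 0.4423 -0.2011]
-41.25 [ 0.4561 -0.2249]
```

move_arm --targets '[{"dx": 0.55, "dy": 1}, {"dx": 0.55, "dy": 1}, {"dx": 0.55, "dy": 1}, {"dx": 0.55, "dy": 1}, {"dx": 0.55, "dy": 1}, {"dx": 0.55, "dy": 1}, {"dx": 0.55, "dy": 1}, {"dx": 0.55, "dy": 1}, {"dx": 0.55, "dy": 1}, {"dx": 0.55, "dy": 1}]' --claw 0 --newtons 20

```text
schema error: expected keys dx, dy, dz, rx, ry, rz
```

move_arm --targets '[{"dx": 0.55, "dy": 1, "dz": 0, "rx": 0, "ry": 0, "rz": 0}, {"dx": 0.55, "dy": 1, "dz": 0, "rx": 0, "ry": 0, "rz": 0}, {"dx": 0.55, "dy": 1, "dz": 0, "rx": 0, "ry": 0, "rz": 0}, {"dx": 0.55, "dy": 1, "dz": 0, "rx": 0, "ry": 0, "rz": 0}, {"dx": 0.55, "dy": 1, "dz": 0, "rx": 0, "ry": 0, "rz": 0}, {"dx": 0.55, "dy": 1, "dz": 0, "rx": 0, "ry": 0, "rz": 0}, {"dx": 0.55, "dy": 1, "dz": 0, "rx": 0, "ry": 0, "rz": 0}, {"dx": 0.55, "dy": 1, "dz": 0, "rx": 0, "ry": 0, "rz": 0}, {"dx": 0.55, "dy": 1, "dz": 0, "rx": 0, "ry": 0, "rz": 0}, {"dx": 0.55, "dy": 1, "dz": 0, "rx": 0, "ry": 0, "rz": 0}]' --claw 0 --newtons 20

```text
t: 1.35
tcp_pos: [0.2977, -0.353, 0.2311]
tool_rot: [0.992, 0.129, -0.0, -0.0]
force: [-0.0, 0.4, 0.3]
finger_gap: 0.004
gripper_force: 0.0
```

move_arm --targets '[{"dx": 0.57, "dy": 1, "dz": 0, "rx": 0, "ry": 0, "rz": 0}, {"dx": 0.57, "dy": 1, "dz": 0, "rx": 0, "ry": 0, "rz": 0}, {"dx": 0.57, "dy": 1, "dz": 0, "rx": 0, "ry": 0, "rz": 0}, {"dx": 0.57, "dy": 1, "dz": 0, "rx": 0, "ry": 0, "rz": 0}, {"dx": 0.57, "dy": 1, "dz": 0, "rx": 0, "ry": 0, "rz": 0}, {"dx": 0.57, "dy": 1, "dz": 0, "rx": 0, "ry": 0, "rz": 0}, {"dx": 0.57, "dy": 1, "dz": 0, "rx": 0, "ry": 0, "rz": 0}, {"dx": 0.57, "dy": 1, "dz": 0, "rx": 0, "ry": 0, "rz": 0}, {"dx": 0.57, "dy": 1, "dz": 0, "rx": 0, "ry": 0, "rz": 0}, {"dx": 0.57, "dy": 1, "dz": 0, "rx": 0, "ry": 0, "rz": 0}]'

```text
t: 2.6
tcp_pos: [0.4401, -0.1032, 0.2311]
tool_rot: [0.992, 0.129, -0.0, -0.0]
force: [-0.3, -0.3, -0.0]
finger_gap: -0.0
gripper_force: 0.0
```

move_arm --targets '[{"dx": 0.5, "dy": 0.9, "dz": -0.6, "rx": 0, "ry": 0, "rz": 0}, {"dx": 0.5, "dy": 0.9, "dz": -0.6, "rx": 0, "ry": 0, "rz": 0}, {"dx": 0.5, "dy": 0.8, "dz": -0.6, "rx": 0, "ry": 0, "rz": 0}, {"dx": 0, "dy": 0, "dz": -0.6, "rx": 0, "ry": 0, "rz": 0}, {"dx": 0, "dy": 0, "dz": -0.6, "rx": 0, "ry": 0, "rz": 0}, {"dx": 0, "dy": 0, "dz": -0.6, "rx": 0, "ry": 0, "rz": 0}, {"dx": 0, "dy": 0, "dz": -0.6, "rx": 0, "ry": 0, "rz": 0}, {"dx": 0, "dy": 0, "dz": -0.6, "rx": 0, "ry": 0, "rz": 0}, {"dx": 0, "dy": 0, "dz": 0, "rx": 0, "ry": 0, "rz": 0}, {"dx": 0, "dy": 0, "dz": 0, "rx": 0, "ry": 0, "rz": 0}]'

```text
t: 3.85
tcp_pos: [0.4777, -0.0392, 0.1116]
tool_rot: [0.992, 0.129, 0.0, 0.0]
force: [0.1, -0.7, 0.2]
finger_gap: 0.002
gripper_force: 0.0
```

```bash
python3 - <<'E'
from h import *
s=sensors.sense();print(s['t'],s['tcp_pos'],s['tool_rot'],s['force'],s['q'])
a=cams.snapshot("scene")[:,:,::-1];b=cams.snapshot("top")[:,:,::-1]
print(proj("scene",s['tcp_pos']),proj("top",s['tcp_pos']))
cv2.imwrite("pics/c1.png",np.vstack([cv2.resize(a[145:220,285:385],None,fx=6,fy=4*1.0,interpolation=2),cv2.resize(b[150:250,310:410],(600,300),interpolation=2)]))
E
```

```text
3.85 [ 0.47766121 -0.03920927  0.11155058] [9.91638769e-01 1.29044695e-01 1.26031194e-04 5.35490427e-05] [ 0.07092103 -0.70220273  0.20621405] [-3.15635325e-01  5.33611783e-01  1.90261656e+00  1.82772737e-05
  7.05090701e-01  9.96335964e-01]
[[337.47177832 186.8970882 ]] [[328.54087968 197.81532152]]
```

View pics/c1.png

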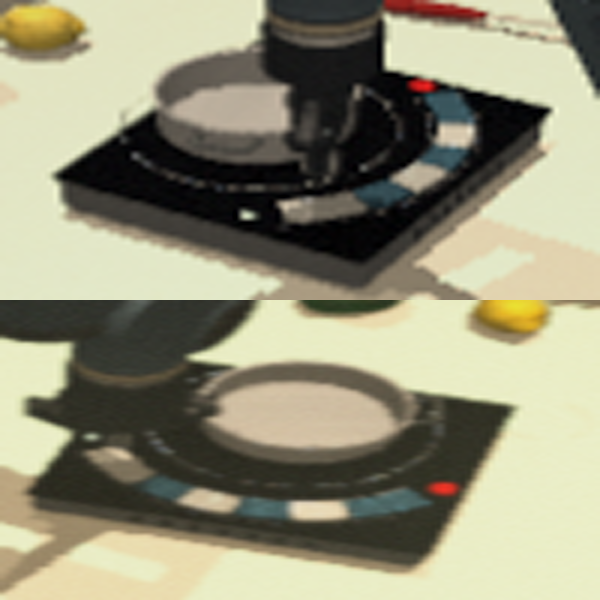

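The fingertips hang over seg5: in the scene view the tips are at about (338,188), as projected, and the bar is unobstructed. The top view now shows the bar too, with the red dot at (383.8,212.7), so I can cross-check the fit.

```bash
python3 - <<'E'
from h import *
b=np.ascontiguousarray(cams.snapshot("top")[:,:,::-1]);H,S,V=[c.astype(int) for c in cv2.split(cv2.cvtColor(b,cv2.COLOR_BGR2HSV))]
roi=np.zeros(H.shape,bool);roi[195:226,322:392]=1
th=np.radians(-5.608);R=np.array([[np.cos(th),-np.sin(th)],[np.sin(th),np.cos(th)]]);t=np.array([.5300,-.1394])
for nm,m,z in(("dark",(H>85)&(H<115)&(S>70)&(V>50),.062),("light",(V>110)&(S<90),.062),("red",((H<8)|(H>172))&(S>120)&(V>70),.055)):
    n,l,s,c=cv2.connectedComponentsWithStats((m&roi).astype('u1'),connectivity=4)
    for i in range(1,n):
        if s[i,4]>7:
            p=ray("top",c[i],z)[0,:2];h=R.T@(p-t)-[.04,0]
            print(nm,s[i,4],c[i].round(1),p.round(4),"r",np.hypot(*h).round(4),"ang",np.degrees(np.arctan2(h[1],-h[0])).round(1))
E
```

```text
light 113 [361.7 196.9] [ 0.5457 -0.1658] r 0.033 ang -48.6
light 68 [329.3 203.9] [ 0.4813 -0.0434] r 0.1335 ang 42.9
light 116 [388.8 216. ] [ 0.4818 -0.2861] r 0.1678 ang -63.9
light 61 [344.6 216.5] [ 0.438 -0.115] r 0.1348 ang 6.5
light 71 [362.3 219.8] [ 0.4395 -0.1863] r 0.1372 ang -23.9
light 31 [326.3 224. ] [ 0.3874 -0.0516] r 0.2042 ang 21.1
red 24 [383.5 212.4] [ 0.4978 -0.2637] r 0.1402 ang -64.7
```

The two views agree to about 4–5 mm, so I'll use their mean: hob at (0.532,−0.141), yaw −5.6°. Now I'll descend gently onto seg5.

move_arm --targets '[{"dx": 0.1, "dy": 0, "dz": -0.4, "rx": 0, "ry": 0, "rz": 0}, {"dx": 0, "dy": 0, "dz": -0.4, "rx": 0, "ry": 0, "rz": 0}, {"dx": 0, "dy": 0, "dz": -0.4, "rx": 0, "ry": 0, "rz": 0}, {"dx": 0, "dy": 0, "dz": -0.4, "rx": 0, "ry": 0, "rz": 0}, {"dx": 0, "dy": 0, "dz": -0.2, "rx": 0, "ry": 0, "rz": 0}, {"dx": 0, "dy": 0, "dz": -0.06, "rx": 0, "ry": 0, "rz": 0}, {"dx": 0, "dy": 0, "dz": -0.06, "rx": 0, "ry": 0, "rz": 0}, {"dx": 0, "dy": 0, "dz": -0.06, "rx": 0, "ry": 0, "rz": 0}, {"dx": 0, "dy": 0, "dz": 0, "rx": 0, "ry": 0, "rz": 0}, {"dx": 0, "dy": 0, "dz": 0, "rx": 0, "ry": 0, "rz": 0}]'

```text
t: 5.25
tcp_pos: [0.4802, -0.0392, 0.0621]
tool_rot: [0.992, 0.129, 0.0, 0.0]
force: [0.4, -0.5, 1.0]
finger_gap: 0.001
gripper_force: 0.6
```

move_arm --targets '[{"dx": 0, "dy": 0, "dz": -0.04, "rx": 0, "ry": 0, "rz": 0}, {"dx": 0, "dy": 0, "dz": -0.04, "rx": 0, "ry": 0, "rz": 0}, {"dx": 0, "dy": 0, "dz": -0.02, "rx": 0, "ry": 0, "rz": 0}, {"dx": 0, "dy": 0, "dz": 0, "rx": 0, "ry": 0, "rz": 0}, {"dx": 0, "dy": 0, "dz": 0, "rx": 0, "ry": 0, "rz": 0}, {"dx": 0, "dy": 0, "dz": 0, "rx": 0, "ry": 0, "rz": 0}, {"dx": 0, "dy": 0, "dz": 0, "rx": 0, "ry": 0, "rz": 0}, {"dx": 0, "dy": 0, "dz": 0, "rx": 0, "ry": 0, "rz": 0}, {"dx": 0, "dy": 0, "dz": 0, "rx": 0, "ry": 0, "rz": 0}, {"dx": 0, "dy": 0, "dz": 0, "rx": 0, "ry": 0, "rz": 0}]'

```text
t: 6.5
tcp_pos: [0.4802, -0.0392, 0.0593]
tool_rot: [0.992, 0.129, 0.0, 0.0]
force: [0.8, 0.3, 2.8]
finger_gap: 0.002
gripper_force: 1.9
```

move_arm --targets '[{"dx": -0.17, "dy": -0.14, "dz": 0, "rx": 0, "ry": 0, "rz": 0}, {"dx": -0.18, "dy": -0.19, "dz": 0, "rx": 0, "ry": 0, "rz": 0}, {"dx": -0.19, "dy": -0.2, "dz": 0, "rx": 0, "ry": 0, "rz": 0}, {"dx": -0.18, "dy": -0.21, "dz": 0, "rx": 0, "ry": 0, "rz": 0}, {"dx": -0.17, "dy": -0.22, "dz": 0, "rx": 0, "ry": 0, "rz": 0}, {"dx": -0.2, "dy": -0.31, "dz": 0, "rx": 0, "ry": 0, "rz": 0}, {"dx": -0.19, "dy": -0.32, "dz": 0, "rx": 0, "ry": 0, "rz": 0}, {"dx": -0.16, "dy": -0.33, "dz": 0, "rx": 0, "ry": 0, "rz": 0}, {"dx": -0.14, "dy": -0.34, "dz": 0, "rx": 0, "ry": 0, "rz": 0}, {"dx": -0.12, "dy": -0.35, "dz": 0, "rx": 0, "ry": 0, "rz": 0}]'

```text
t: 7.75
tcp_pos: [0.4369, -0.1049, 0.0593]
tool_rot: [0.992, 0.129, -0.0, -0.0]
force: [0.4, 3.4, 3.5]
finger_gap: -0.001
gripper_force: 1.9
```

move_arm --targets '[{"dx": -0.09, "dy": -0.34, "dz": 0, "rx": 0, "ry": 0, "rz": 0}, {"dx": -0.07, "dy": -0.36, "dz": 0, "rx": 0, "ry": 0, "rz": 0}, {"dx": -0.05, "dy": -0.36, "dz": 0, "rx": 0, "ry": 0, "rz": 0}, {"dx": -0.02, "dy": -0.37, "dz": 0, "rx": 0, "ry": 0, "rz": 0}, {"dx": 0, "dy": -0.37, "dz": 0, "rx": 0, "ry": 0, "rz": 0}, {"dx": 0.03, "dy": -0.37, "dz": 0, "rx": 0, "ry": 0, "rz": 0}, {"dx": 0.04, "dy": -0.36, "dz": 0, "rx": 0, "ry": 0, "rz": 0}, {"dx": 0.08, "dy": -0.36, "dz": 0, "rx": 0, "ry": 0, "rz": 0}, {"dx": 0.09, "dy": -0.35, "dz": 0, "rx": 0, "ry": 0, "rz": 0}, {"dx": 0.12, "dy": -0.35, "dz": 0, "rx": 0, "ry": 0, "rz": 0}]'

```text
t: 9.0
tcp_pos: [0.4407, -0.1947, 0.0593]
tool_rot: [0.992, 0.129, -0.0, -0.0]
force: [-0.9, 2.1, 3.2]
finger_gap: 0.002
gripper_force: 1.9
```

move_arm --targets '[{"dx": 0.13, "dy": -0.33, "dz": 0, "rx": 0, "ry": 0, "rz": 0}, {"dx": 0.19, "dy": -0.34, "dz": 0, "rx": 0, "ry": 0, "rz": 0}, {"dx": 0.18, "dy": -0.31, "dz": 0, "rx": 0, "ry": 0, "rz": 0}, {"dx": 0.19, "dy": -0.3, "dz": 0, "rx": 0, "ry": 0, "rz": 0}, {"dx": 0.1, "dy": -0.14, "dz": 0, "rx": 0, "ry": 0, "rz": 0}, {"dx": 0, "dy": 0, "dz": 0, "rx": 0, "ry": 0, "rz": 0}, {"dx": 0, "dy": 0, "dz": 0, "rx": 0, "ry": 0, "rz": 0}, {"dx": 0, "dy": 0, "dz": 0, "rx": 0, "ry": 0, "rz": 0}, {"dx": 0, "dy": 0, "dz": 0, "rx": 0, "ry": 0, "rz": 0}, {"dx": 0, "dy": 0, "dz": 0, "rx": 0, "ry": 0, "rz": 0}]'

```text
t: 10.25
tcp_pos: [0.4612, -0.2303, 0.0596]
tool_rot: [0.992, 0.129, 0.001, 0.001]
force: [-0.1, -1.9, 4.7]
finger_gap: -0.002
gripper_force: 1.8
```

```bash
python3 - <<'E'
from h import *
a=cams.snapshot("scene")[:,:,::-1];b=cams.snapshot("top")[:,:,::-1]
cv2.imwrite("pics/c2.png",np.vstack([cv2.resize(a[145:220,285:385],(600,300),interpolation=2),cv2.resize(b[150:250,310:410],(600,300),interpolation=2)]))
E
```

```text
(no output)
```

View pics/c2.png

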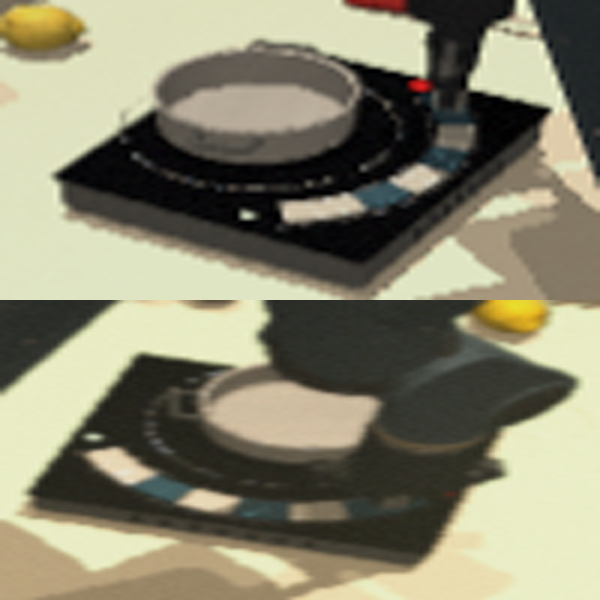

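The fingertips rest on dark seg0, just short of the red dot: tip at about (361,172) in the scene view, red dot at (355,166). The pan and the other things look unmoved. I'll check that the force is steady before handing in.

```bash
python3 - <<'E'
from h import *
for i in range(4):
    s=sensors.sense();print(s['t'],s['tcp_pos'].round(4),s['force'].round(1),s['ft_torque'].round(2),s['qd'].round(3));cams.snapshot("scene")
E
```

```text
10.35 [ 0.4611 -0.2302  0.0595] [ 0.5 -1.8  4. ] [-0.39 -0.1   0.01] [-0.001  0.001  0.001  0.     0.001  0.001]
10.4 [ 0.4611 -0.2301  0.0595] [ 1.4 -2.3  3.1] [-0.42 -0.18 -0.01] [ 0.002  0.001 -0.001  0.001  0.001 -0.   ]
10.45 [ 0.4611 -0.23    0.0595] [ 1.6 -2.3  4. ] [-0.43 -0.21 -0.01] [-0.    -0.001  0.001  0.001  0.    -0.   ]
10.5 [ 0.4611 -0.23    0.0595] [ 1.1 -1.6  3.7] [-0.39 -0.22 -0.01] [ 0.001  0.001  0.002  0.002  0.002 -0.   ]
```

The touch is steady at about 4 N, so I'm handing in.

```bash
python3 -c "
from station import order
print(order.sign_off())"
```

```text
the job is handed in; nothing more can be done
None
```

I traced the bar from the white-dot end (seg5) to the red-dot end (seg0) and handed the job in at about 10.5 s with the fingertips still on seg0, pressing at about 4 N; the pan and the rest of the hob area look unmoved in the last pictures, and no verdict came back.

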